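Feel for the clamp's release notch and free the whetstone

ROBOT

A 6-joint arm with a two-finger parallel gripper is mounted at the origin on the work surface. World frame = base frame: x ahead of the robot, y to its left, z up, the work surface at z = 0. Lengths are in m, angles in rad, forces in N, time in s.
With the tool pointing down it reaches from about 0.35 to 0.875 m from the base axis. Payload 4.2 kg.
Tool frame: the origin (TCP) lies between the finger pads; the fingertips stand 17 mm ahead of it and the grasp point (between the pads) lies 2 mm behind it (nose_length is the distance from the TCP to the fingertips, in m); z points along the fingers, y is the line along which they close (so a half turn about z gives the same grasp; the last joint's range is limited). The gripper opens to 87 mm and grips with 3 to 60 N. Pads are 19 mm wide; open, the fingers measure 117 mm over their backs; the gripper's body (75 mm by 190 mm) begins 51 mm behind the grasp point.
Start: joints at [-1.036, 0.385, 0.008, 0, -1.194, -0.259], TCP at [0.17, -0.601, 0.24] pointing down, gripper open.
Joint ranges: [-3.14, 3.14], [-1.21, 2.06], [-1.07, 1.41], [-3.16, 2.05], [-2.99, -0.16], [-3.1, 3.1]. Speed limits (rad/s): [2.79, 2.79, 3.14, 3.14, 3.14, 3.14].

INTERFACE

Orientations are given as a rotation vector (axis times angle).
In Python, from plant import get_obs, camera, camera_params, job_done, nose_length gives the robot as it stands.
- The arm moves only by the shell command python3 -m handwheel 'ROWS' [OPENING] [FORCE]. ROWS is JSON, a list of rows, each a list of 6 numbers: the shift along the world's x, y, z in cm, then the turn, a rotation vector about the world's x, y, z in degrees. In form: [[dx, dy, dz, ax, ay, az], ...]. A call has 1 to 10 rows; each row is the pose to reach, as a shift and turn from the pose commanded when the call began; what a row does not reach only later rows make up. A row lasts 1/8 s, in which the tool goes at most 62.5 mm and 10.7 degrees, less where a joint would pass 70% of its speed; a pose out of reach is approached as far as the arm can. A call with a gripper value outside its range is refused whole. OPENING is the finger opening in cm, from 0 to 8.7, set as the call begins (- or left out, the last holds). The fingers move at their own pace and stop on an object; FORCE is the grip in N (left out, the last holds). Time passes only in rows, so rows that repeat a pose let the fingers close. It gives the time, the measured TCP pose, the force, the opening and the grip force at its end, in the units of the state.
- get_obs(): the state, without advancing time (a new reading comes with each control period).
- camera(name): name is "scene" or "top"; returns the picture (384x512x3 uint8, red, green, blue); there is no depth.
- camera_params(name): a dict with "vfov" (degrees; the focal length in pixels is half the picture's height over the tangent of half this angle, whatever the lens; pixels are square), "cx", "cy" (the principal point, pixels), "k1" (the pictures are not rectified: a ray, as slopes to the right and down, at radius r is drawn at 1 + k1 r^2 times it, then the intrinsics apply), "eye" and "rotation" of the camera in the world. Camera axes: x right, y down, z forward; pixel columns grow to the right and rows downward; lengths in m; the calibration is good to about 2 mm. A picture is of the moment at which its call begins. camera_params takes no time and is no camera call.
- job_done(): hands the job in; it is judged then, once.
The state is a dict: "t": time; "joints": joint angles; "qd": joint speeds; "joint_torque": joint torques, N m; "eef_pos": TCP position; "ee_rot": TCP orientation; "force": force on the tool from outside, world axes, zero at the start; "torque": the same for the moment, N m; "gripper_width": opening from 0.0 (shut) to 1.0 (fully open); "gripper_force": force on a finger pad.
Only numpy, scipy, OpenCV 4.12 (cv2) and the standard library are available. Lean on these libraries where they do the work, as an engineer would, in place of code of your own. Each camera call takes 0.05 s, during which the arm holds its last target. There are 200 camera calls.

TASK

The whetstone is clamped in its green holder. With the fingers closed, set their tips on top of the dark front rail beside its red end and sweep along the edge away from the red end until you find the thumb notch, then press the brass key inside the notch fully down, so that the clamp jaw lets go of the stone. Grasp and lift nothing, leave the stone in its place and do not disturb the oil bottle, screwdriver and knife.

Things in the scene. Friction and masses are not known exactly. Their poses are not given: they have to be found in the camera images.
- holder: Whetstone clamp fixed to the bench: green base 160 (x) x 345 (y) x 30 mm high. Origin under it at bench height, 5 mm towards -x from its centre; z up, x from the front rail to the stone, y along the rail to the RED end block. The end blocks (red at y 100 to 173 mm, grey at y -100 to -173) stand 62 mm high, 2 mm above the rail between them.
- rail_start (a point): Where the sweep begins: on the rail's top, on its centre line, 20 mm from the red block (holder x -55, y +80, z 60 mm); axes as the holder's. Sweep along -y. The rail is a rigid dark steel bar, 24 mm wide, its flat top 60 mm above the bench. The notch's centre lies 80 to 150 mm from here, differently each time: find it by touch or sight.
- rail_end (a point): The rail's other end, on its top centre line where it meets the grey block (holder x -55, y -100, z 60 mm). The only break between the two ends is one rectangular thumb notch, 40 mm long, cut right across the rail, open at the top and both sides.
- key (a joint): Brass release key filling the notch's floor, 38 mm long (along the rail), 22 mm wide, flat top 8 mm below the rail's top. 0 = up (locked), 0.007 m = fully down (straight down; jaw released). It takes about 5 N to move and stays where it is left.
- jaw (a joint): Aluminium clamp jaw, 120 mm long, top 48 mm above the bench, between rail and stone, 39.5 mm from the rail's centre line. Driven by the key: 0 = against the stone, 0.0084 m = fully released, moved towards the rail (1.2 times the key's travel).
- stone: Red-brown whetstone, loose, 70 (x) x 200 (y) x 25 mm, 0.75 kg, lying on the holder's base (underside 30 mm, top 55 mm above the bench) behind the jaw; its near face is 38 mm from the rail. Origin at the centre of its underside. Stays where it is.
- oil: Amber oil bottle, 56 mm across, 140 mm tall, upright at the holder's left (+y). Origin at the centre of its underside. Leave alone.
- driver: Screwdriver lying on the bench to the right (-y) of the holder. Leave alone.
- knife: Kitchen knife, 300 mm long, 14 mm high, lying on the bench beyond the holder (+x). Origin under its middle, near where handle meets blade. Leave alone.
Things that resemble listed ones, but are neither listed nor needed, are in the scene too. Of the things like the stone, leave any that is purple; of the rest the smaller one is meant.

How it is judged:
On the way, in this order (a step that is already met when the one before it is completed fails the run):
1. a fingertip touches the top of the rail beside its red end (within about 20 mm of rail_start) (contact force between the fingers and holder above 0.3 N and y of the grasp point in the frame of rail_start between -0.022 and 0.022 m and x of the grasp point in the frame of rail_start between -0.025 and 0.025 m), for 0.05 s.
2. the fingertip is still on the rail 30 to 65 mm farther along, away from the red end (contact force between the fingers and holder above 0.3 N and y of the grasp point in the frame of rail_start between -0.065 and -0.03 m and x of the grasp point in the frame of rail_start between -0.025 and 0.025 m), for 0.05 s.
3. a fingertip presses the key in the notch fully down (contact force between the fingers and holder above 0.3 N and value of joint key above 0.006 m), for 0.1 s.
At the end, for the whole second after the job is handed in: The key is down by more than 6 of its 7 mm and the jaw is back by more than 7 mm; the stone lies flat and still within 10 mm of where it was; the bottle stands, and bottle, screwdriver and knife are within 20 mm of where they were (value of joint key above 0.006 m and value of joint jaw above 0.007 m and distance of stone from where it was at the start of the episode below 0.01 m and angle between stone's own z axis and vertical below 0.05 rad and linear speed of stone below 0.02 m/s and distance of each of oil, driver, knife from where it was at the start of the episode below 0.02 m and angle between oil's own z axis and vertical below 0.1 rad); the robot touches nothing.
It fails at once if the stone is lifted, tipped or pushed out of place (distance of stone from where it was at the start of the episode above 0.015 m or angle between stone's own z axis and vertical above 0.15 rad).
It fails at once if the bottle, screwdriver or knife is disturbed (distance of any of oil, driver, knife from where it was at the start of the episode above 0.025 m).
It also fails if it takes over 51 s, if anything falls off the work surface, if the arm or the gripper's body presses on something with over 40 N, if the wrist force passes 120 N, or if a joint passes its speed limit or range.

## Working session

There is one attempt and no reset: what is moved stays moved. The work goes in short steps, Python scripts to look and compute and a shell command to move; the robot and the scene stay as the last step left them, time stands still between calls to the robot, and variables do not carry over. Pictures are saved under pics/ and viewed, at most 10 in all, crops included, and the job is handed in when it is done.

```bash
mkdir -p pics; cat > h.py <<'E'
import numpy as np, cv2
from plant import *
def K(n):
    p=camera_params(n); f=192/np.tan(np.radians(p["vfov"])/2); return p,f
def ray(n,u,v):
    p,f=K(n); d=np.array([(u-p["cx"])/f,(v-p["cy"])/f]); s=d.copy()
    for _ in range(30): s=d/(1+p["k1"]*(s@s))
    return np.array(p["eye"]),np.array(p["rotation"])@np.array([s[0],s[1],1])
def at(n,u,v,z):
    e,r=ray(n,u,v); return e+r*(z-e[2])/r[2]
def proj(n,P):
    p,f=K(n); c=np.array(p["rotation"]).T@(np.array(P)-np.array(p["eye"])); s=c[:2]/c[2]
    s=s*(1+p["k1"]*(s@s)); return s*f+[p["cx"],p["cy"]]
def tri(a,b):
    e1,r1=ray(*a); e2,r2=ray(*b)
    t=np.linalg.lstsq(np.c_[r1,-r2],e2-e1,rcond=None)[0]
    p,q=e1+t[0]*r1,e2+t[1]*r2; return (p+q)/2,np.linalg.norm(p-q)
E
python3 - <<'E'
from h import *
a=camera("scene");b=camera("top")
for n,i in(("scene",a),("top",b)):
    cv2.imwrite(f"pics/{n}0.png",cv2.resize(i[:,:,::-1],(768,576),interpolation=cv2.INTER_CUBIC)); np.save(n,i)
    print(camera_params(n))
o=get_obs();print(o,nose_length)
E
```

```text
{'vfov': 52.46021200828733, 'cx': 254.47451007604707, 'cy': 189.79899789938, 'k1': -0.04711455515532405, 'eye': array([ 1.24234331, -0.30147207,  0.73125758]), 'rotation': array([-1.96024411, -1.27547715,  0.60164921])}
{'vfov': 55.59230709961504, 'cx': 254.86583864842737, 'cy': 187.65090064365984, 'k1': -0.005651647261151368, 'eye': array([ 0.42625778, -0.0140676 ,  1.20254909]), 'rotation': array([-2.19222342,  2.16911016, -0.095793  ])}
{'t': 0.1, 'joints': array([-1.03641047e+00,  3.85473779e-01,  6.79640687e-03, -4.38824835e-04,
       -1.19399223e+00, -2.58604043e-01]), 'qd': array([-1.54637577e-03, -2.42418466e-03,  4.02631358e-03,  1.54028777e-03,
        9.85075180e-05,  4.02804421e-04]), 'joint_torque': array([-9.56191525e-05, -3.91688740e+01,  1.87936163e+01,  4.23198044e+00,
        1.34771792e-02, -6.96061329e-05]), 'eef_pos': array([ 0.17007849, -0.6009046 ,  0.23858521]), 'ee_rot': array([ 4.31525858e-01, -3.11146263e+00, -2.96135606e-03]), 'force': array([-0.83723252, -0.68876354, -0.60428169]), 'torque': array([-0.01351713,  0.0368795 , -0.02912183]), 'gripper_force': 0.0, 'gripper_width': 0.9973527926131819} 0.017
```

View pics/scene0.png

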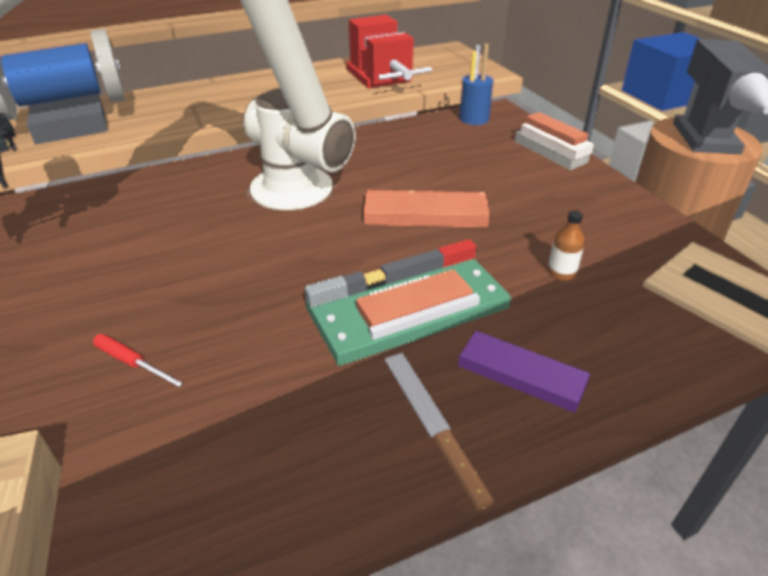

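View pics/top0.png

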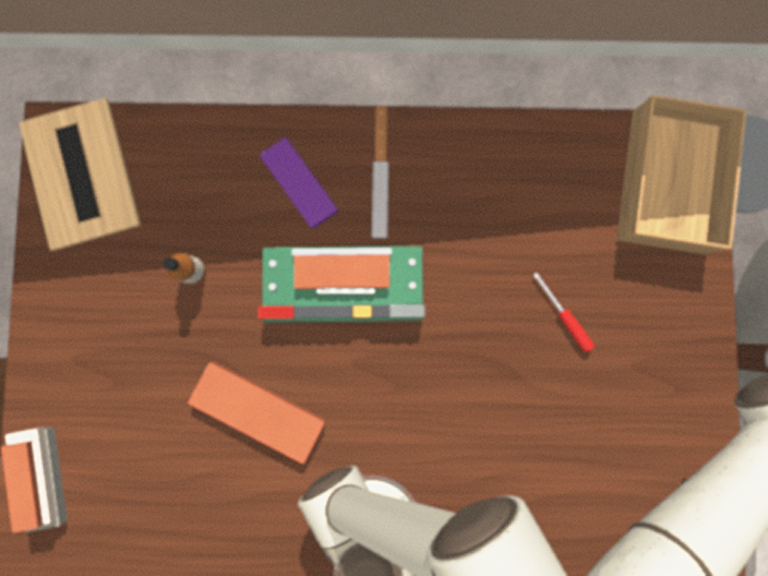

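The scene view (768x576) shows the clamped stone at (415,300), a larger orange block at (425,208), a purple one at (525,370), the brass key at (375,277), the red block at (460,250) and the grey block at (335,290). The top view shows the key at (362,312), red block (276,312), grey block (407,311), holder stone (342,271), large orange block (256,413), purple block (298,183) and another stack at (30,480). The one holder, with the smaller orange stone, is the one I want. Next: measure, with a close crop as a check.

```bash
sed -i 's/^def K/from scipy.spatial.transform import Rotation as R\ndef K/; s/np.array(p\["rotation"\])/R.from_rotvec(p["rotation"]).as_matrix()/g' h.py
python3 - <<'E'
from h import *
A={n:np.load(n+".npy") for n in("scene","top")}
win={"scene":(195,150,345,245),"top":(165,155,290,225)}
for n,(x0,y0,x1,y1) in win.items():
    im=A[n]; hsv=cv2.cvtColor(im,cv2.COLOR_RGB2HSV)
    m=np.zeros(im.shape[:2],bool); m[y0:y1,x0:x1]=1
    for k,c in (("key",(hsv[...,0]>=18)&(hsv[...,0]<=32)&(hsv[...,1]>110)&(hsv[...,2]>120)),("red",((hsv[...,0]<4)|(hsv[...,0]>174))&(hsv[...,1]>190)),("green",(hsv[...,0]>60)&(hsv[...,0]<90)&(hsv[...,1]>90))):
        cc=(c&m).astype(np.uint8); nn,l,s,ce=cv2.connectedComponentsWithStats(cc)
        i=1+s[1:,4].argmax(); pts=np.argwhere(l==i)[:,::-1]
        print(n,k,s[i],ce[i].round(1),cv2.minAreaRect(pts.astype(np.float32)))
crop=np.vstack([cv2.resize(A["scene"][155:245,195:345],(480,288),interpolation=3),cv2.resize(A["top"][155:225,165:290],(480,269),interpolation=3)])
cv2.imwrite("pics/crop.png",crop[:,:,::-1])
E
```

```text
scene key [243 180  13  10  90] [249.3 184.2] ((249.3867950439453, 184.10377502441406), (7.554830074310303, 11.95036792755127), 74.05460357666016)Traceback (most recent call last):
  File "<stdin>", line 9, in <module>
ValueError: attempt to get argmax of an empty sequence
```

```bash
python3 - <<'E'
from h import *
A={n:np.load(n+".npy") for n in("scene","top")}
for n,u,v in (("scene",306,167),("top",184,208),("scene",275,200),("top",225,180)): print(cv2.cvtColor(A[n],cv2.COLOR_RGB2HSV)[v,u])
win={"scene":(195,150,345,245),"top":(165,155,290,225)}
for n,(x0,y0,x1,y1) in win.items():
    im=A[n]; hsv=cv2.cvtColor(im,cv2.COLOR_RGB2HSV).astype(int)
    m=np.zeros(im.shape[:2],bool); m[y0:y1,x0:x1]=1
    for k,c in (("key",(hsv[...,0]>=18)&(hsv[...,0]<=32)&(hsv[...,1]>110)&(hsv[...,2]>120)),("red",((hsv[...,0]<5)|(hsv[...,0]>172))&(hsv[...,1]>160)&(hsv[...,2]>120)),("green",(hsv[...,0]>60)&(hsv[...,0]<90)&(hsv[...,1]>90))):
        cc=(c&m).astype(np.uint8); nn,l,s,ce=cv2.connectedComponentsWithStats(cc)
        if nn<2: print(k,"none");continue
        i=1+s[1:,4].argmax(); pts=np.argwhere(l==i)[:,::-1]
        print(n,k,s[i],ce[i].round(1),cv2.boxPoints(cv2.minAreaRect(pts.astype(np.float32))).round(1).tolist())
crop=np.vstack([cv2.resize(A["scene"][155:245,195:345],(480,288),interpolation=3),cv2.resize(A["top"][155:225,165:290],(480,269),interpolation=3)])
cv2.imwrite("pics/crop.png",crop[:,:,::-1])
E
```

```text
[  1 178 211]
[  2 194 224]
[  8 133 228]
[  9 146 233]
scene key [243 180  13  10  90] [249.3 184.2] [[242.60000610351562, 182.10000610351562], [254.10000610351562, 178.8000030517578], [256.20001220703125, 186.10000610351562], [244.6999969482422, 189.39999389648438]]
scene red [293 160  24  17 259] [305.5 167.3] [[292.8999938964844, 164.60000610351562], [314.70001220703125, 158.39999389648438], [318.0, 170.10000610351562], [296.20001220703125, 176.39999389648438]]
scene green [209 198  59  43 785] [232.9 220.2] [[208.39999389648438, 206.1999969482422], [255.1999969482422, 190.60000610351562], [267.5, 227.5], [220.6999969482422, 243.10000610351562]]
top key [235 204  13   8 101] [241.1 207.5] [[235.0, 204.0], [247.0, 204.0], [247.0, 211.0], [235.0, 211.0]]
top red [172 204  23   9 164] [182.8 208. ] [[172.0, 204.0], [194.0, 204.0], [194.0, 212.0], [172.0, 212.0]]
top green [ 176  165  105   38 1634] [228.2 188. ] [[176.0, 202.0], [176.0, 165.0], [280.0, 165.0], [280.0, 202.0]]
```

View pics/crop.png

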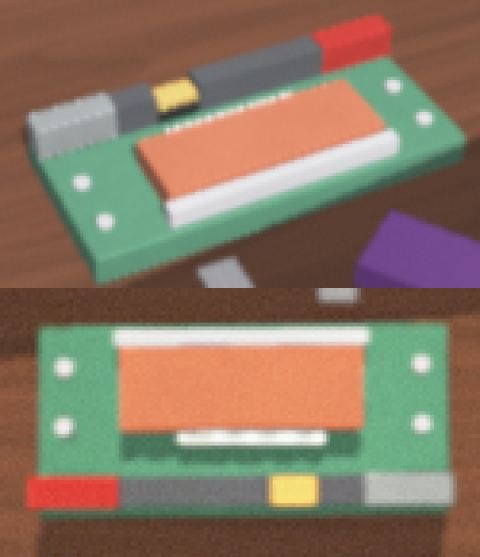

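The crop shows the clamped smaller orange stone. In the top part, the red/rail joint is at (118,492), brass key at x 269–319, and rail/grey joint at (364,490). That matches the description.

```bash
python3 - <<'E'
from h import *
T=lambda x,y:("top",165+x/3.84-.5,155+(y-288)/3.84-.5)
S=lambda x,y:("scene",195+x/3.2-.5,155+y/3.2-.5)
print("tri key",tri(("top",241,207.5),("scene",249.5,184.2)))
print("tri redj",tri(T(118,491),S(316,44)))
print("tri redend",tri(T(28,492),S(381,22)))
print("tri greyj",tri(T(364,489),S(115,103)))
r=at(*T(118,491),.061);g=at(*T(364,489),.061)
d=r-g;L=np.linalg.norm(d);y=d/L;yaw=np.degrees(np.arctan2(-y[0],y[1]))
print(r,g,"L",L,"yaw",yaw)
for k in(269,294,319): P=at(*T(k,490),.052 if k==294 else .056);print(k,P,"from start",(r-P)@y-.02)
print("start",r-.02*y)
# green corners
for u,v in((175.5,164.5),(280.5,164.5)):print("green far",at("top",u,v,.03))
o=get_obs();print(R.from_rotvec(o["ee_rot"]).as_matrix().round(3))
E
```

```text
tri key (array([0.45991512, 0.02589971, 0.04735066]), np.float64(0.002254868010847124))
tri redj (array([0.45769933, 0.16705004, 0.05896471]), np.float64(0.001869551554997397))
tri redend (array([0.45523834, 0.23820617, 0.06150364]), np.float64(0.005486862007994855))
tri greyj (array([ 0.4622499 , -0.03169405,  0.05927886]), np.float64(0.0025263394034727724))
[0.45802481 0.16759174 0.061     ] [ 0.46177685 -0.03285722  0.061     ] L 0.20048407098508272 yaw 1.072346131667783
269 [0.46029277 0.04484068 0.056     ] from start 0.10277200673431568
294 [0.46062867 0.02450858 0.052     ] from start 0.12310683188215334
319 [0.4607254  0.00390533 0.056     ] from start 0.14370828764141422
start [0.45839911 0.14759525 0.061     ]
green far [0.59715528 0.23987444 0.03      ]
green far [ 0.60091821 -0.10098788  0.03      ]
[[-0.962 -0.272 -0.001]
 [-0.272  0.962  0.002]
 [ 0.     0.002 -1.   ]]
```

Measurements agree: heights are about 59 mm for the rail and 47–52 mm for the key, the rail is 200 mm long, and the yaw is about 1°. Start is (0.458, 0.148) and the key is at (0.4606, 0.0245). I'll close the fingers across the rail, so the narrow 19 mm side runs along it, and go there.

```bash
python3 -m handwheel '[[3,4,0,0,0,4],[6,8,0,0,0,8],[9,12,0,0,0,12],[12,16,0,0,0,16],[15,20,0,0,0,20],[18,25,0,0,0,25],[21,30,0,0,0,30],[23,35,0,0,0,35],[25,40,0,0,0,40],[25,40,0,0,0,40]]' 0 20
python3 -m handwheel '[[1,4,0,0,0,4],[2,8,0,0,0,8],[3,12,0,0,0,12],[4,16,0,0,0,16],[4,20,0,0,0,20],[4,25,0,0,0,25],[4,30,-1,0,0,30],[4,34.8,-3,0,0,35.3],[3.8,34.8,-6,0,0,35.3],[3.8,34.8,-9,0,0,35.3]]'
python3 -m handwheel '[[0,0,-1,0,0,0],[0,0,-1,0,0,0],[0,0,-1,0,0,0]]'
python3 - <<'E'
from h import *
o=get_obs();print(o["eef_pos"],o["force"],o["gripper_width"],o["t"]);print(R.from_rotvec(o["ee_rot"]).as_matrix().round(3))
print(proj("top",[.4584,.1476,.06]))
c=np.vstack([cv2.resize(camera("scene")[130:220,195:345],(480,288)),cv2.resize(camera("top")[155:225,165:290],(480,269))])
cv2.imwrite("pics/c2.png",c[:,:,::-1])
E
```

```text
t: 1.35
eef_pos: [0.4211, -0.1986, 0.2394]
ee_rot: [-1.478, 2.772, 0.001]
force: [1.4, -0.6, 0.5]
gripper_width: 0.016
gripper_force: 0.0
t: 2.6
eef_pos: [0.4581, 0.1464, 0.1485]
ee_rot: [2.242, -2.2, -0.0]
force: [0.5, 0.5, 0.1]
gripper_width: 0.002
gripper_force: 0.0
t: 2.98
eef_pos: [0.4591, 0.1467, 0.1407]
ee_rot: [-2.241, 2.199, -0.001]
force: [0.1, 0.6, -0.1]
gripper_width: 0.007
gripper_force: 0.0
[0.45912038 0.14671172 0.14070084] [ 0.08261989  0.55300041 -0.14101363] 0.006575934251190394 2.975
[[ 0.019 -1.     0.002]
 [-1.    -0.019  0.001]
 [-0.001 -0.002 -1.   ]]
[201.66713252 207.32207704]
```

View pics/c2.png

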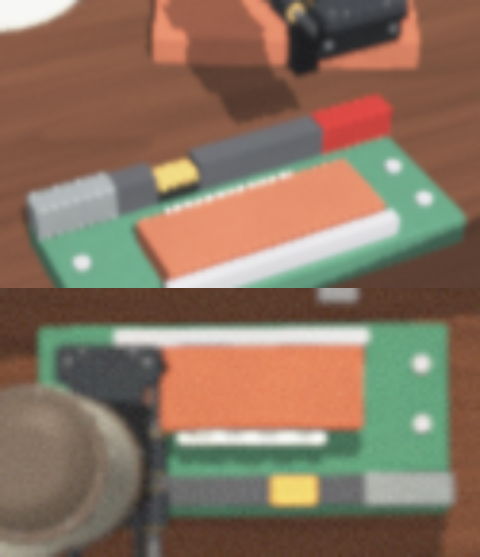

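The crop shows the fingers over the rail at about crop x 145 in the top view, just off the red joint, and the tip at (303,72) in the scene view, well above the rail. Next I descend slowly.

```bash
python3 -m handwheel '[[0,0.1,-1.5,0,0,0],[0,0.1,-3,0,0,0],[0,0.1,-4.5,0,0,0],[0,0.1,-5.3,0,0,0],[0,0.1,-5.6,0,0,0],[0,0.1,-5.8,0,0,0],[0,0.1,-5.9,0,0,0],[0,0.1,-5.9,0,0,0]]'
python3 -m handwheel '[[0,0,-0.1,0,0,0],[0,0,-0.2,0,0,0],[0,0,-0.3,0,0,0],[0,0,-0.4,0,0,0],[0,0,-0.4,0,0,0]]'
```

```text
t: 4.08
eef_pos: [0.4583, 0.1477, 0.0808]
ee_rot: [-2.242, 2.2, -0.0]
force: [0.2, -0.3, -0.2]
gripper_width: 0.009
gripper_force: 0.0
t: 4.7
eef_pos: [0.4582, 0.1476, 0.0774]
ee_rot: [2.243, -2.199, 0.0]
force: [-2.9, -1.1, 7.3]
gripper_width: 0.007
gripper_force: 3.6
```

Contact at 7 N and the expected height. Sweeping.

```bash
python3 -m handwheel '[[0,0,0,0,0,0],[0,-0.5,0,0,0,0],[0,-1,0,0,0,0],[0,-1.5,0,0,0,0],[0.05,-2,0,0,0,0],[0.05,-2.5,0,0,0,0],[0.05,-3,0,0,0,0],[0.05,-3.5,0,0,0,0]]'
python3 -m handwheel '[[0,-0.4,0,0,0,0],[0,-0.8,0,0,0,0],[0,-1.2,0,0,0,0],[0,-1.5,0,0,0,0],[0.05,-1.5,0,0,0,0]]'
```

```text
t: 5.7
eef_pos: [0.4602, 0.1135, 0.0774]
ee_rot: [-2.24, 2.197, -0.002]
force: [-0.4, 4.3, 6.0]
gripper_width: 0.004
gripper_force: 2.8
t: 6.32
eef_pos: [0.4602, 0.0981, 0.0774]
ee_rot: [-2.241, 2.198, -0.001]
force: [-1.6, 4.7, 7.5]
gripper_width: 0.005
gripper_force: 3.9
```

Still on the rail (7.5 N) 50 mm along. Continuing to the notch, expected at y≈0.0245.

```bash
python3 -m handwheel '[[0,-0.5,0,0,0,0],[0,-1,0,0,0,0],[0,-1.5,0,0,0,0],[0,-2,0,0,0,0],[0.05,-2.5,0,0,0,0],[0.05,-3,0,0,0,0],[0.05,-3.5,0,0,0,0],[0.05,-4,0,0,0,0],[0.05,-4.5,0,0,0,0],[0.05,-5,0,0,0,0]]'
python3 -m handwheel '[[0,-0.5,0,0,0,0],[0,-1,0,0,0,0],[0,-1.5,0,0,0,0],[0,-2,0,0,0,0],[0.05,-2.3,0,0,0,0],[0.05,-2.3,0,0,0,0]]'
python3 -m handwheel '[[0,0,-0.2,0,0,0],[0,0,-0.4,0,0,0],[0,0,-0.5,0,0,0],[0,0,-0.5,0,0,0]]'
```

```text
t: 7.58
eef_pos: [0.4612, 0.0483, 0.0774]
ee_rot: [-2.241, 2.197, -0.002]
force: [-0.3, 3.7, 6.9]
gripper_width: 0.006
gripper_force: 3.0
t: 8.32
eef_pos: [0.4598, 0.0241, 0.0762]
ee_rot: [2.241, -2.2, -0.001]
force: [0.0, -1.0, -0.4]
gripper_width: 0.001
gripper_force: 0.0
t: 8.82
eef_pos: [0.4601, 0.0247, 0.0714]
ee_rot: [2.243, -2.2, -0.0]
force: [-0.2, -0.2, -0.3]
gripper_width: 0.007
gripper_force: 0.0
```

The fingers are inside the notch without contact. Pressing: key top is at TCP z≈0.069, fully down at ≈0.062.

```bash
python3 -m handwheel '[[0,0,-0.2,0,0,0],[0,0,-0.4,0,0,0],[0,0,-0.6,0,0,0],[0,0,-0.75,0,0,0],[0,0,-0.85,0,0,0],[0,0,-0.95,0,0,0],[0,0,-0.95,0,0,0]]'
python3 -m handwheel '[[0,0,-0.05,0,0,0],[0,0,-0.1,0,0,0],[0,0,-0.1,0,0,0],[0,0,-0.1,0,0,0]]'
```

```text
t: 9.7
eef_pos: [0.4604, 0.0247, 0.0623]
ee_rot: [-2.243, 2.2, -0.0]
force: [-1.6, 0.6, 6.3]
gripper_width: 0.001
gripper_force: 3.5
t: 10.2
eef_pos: [0.4604, 0.0247, 0.0623]
ee_rot: [-2.243, 2.199, -0.001]
force: [-3.6, 2.4, 14.1]
gripper_width: 0.004
gripper_force: 7.4
```

Hard stop at z 0.0623, with force rising to 14 N, so the key is fully down. I'll retreat straight up and look.

```bash
python3 -m handwheel '[[0,0,0.5,0,0,0],[0,0,1.5,0,0,0],[0,0,3,0,0,0],[0,0,5,0,0,0],[0,0,8,0,0,0],[0,0,11,0,0,0],[-1,-4,14,0,0,0],[-2,-9,15,0,0,0],[-2,-14,15,0,0,0],[-2,-14,15,0,0,0]]'
python3 - <<'E'
from h import *
c=np.vstack([cv2.resize(camera("scene")[155:245,195:345],(480,288),interpolation=3),cv2.resize(camera("top")[155:225,165:290],(480,269),interpolation=3)])
cv2.imwrite("pics/c3.png",c[:,:,::-1])
E
```

```text
t: 11.45
eef_pos: [0.4396, -0.1178, 0.2112]
ee_rot: [-2.237, 2.206, -0.0]
force: [0.5, 0.5, -0.4]
gripper_width: 0.008
gripper_force: 0.0
```

View pics/c3.png

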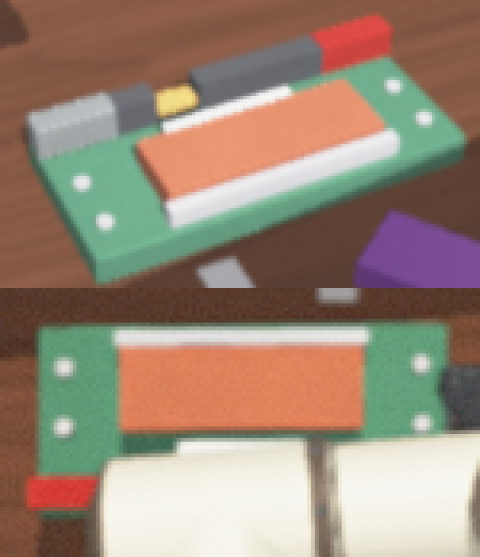

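The key at (178,102) sits lower in the notch, the jaw at (230,108) has moved off the stone, and the stone is unmoved at (260,140). Handing in.

```bash
python3 -c "
from plant import *
print(job_done())"
```

```text
the job is handed in; nothing more can be done
None
```

The job is handed in at about 11.5 s of the 51 s allowed: I swept the rail from the red end to the notch and pressed the brass key to its stop, and the last picture shows the jaw off the stone and the stone still in place; no verdict was returned.

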